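# Make up a spacer pack on the gauging station

## Robot

A 7-joint arm with a two-finger parallel gripper is mounted at the origin on the work surface. World frame = base frame: x ahead of the robot, y to its left, z up, the work surface at z = 0. Lengths are in m, angles in rad, forces in N, time in s.
With the tool pointing down it reaches from about 0.425 to 0.8 m from the base axis. Payload 8.3 kg.
Tool frame: the origin (TCP) lies midway between the tips of the shut fingers; the grasp point (between the pads) lies 19 mm behind it (pinch_z is the distance from the TCP to the grasp point, in m); y points along the fingers, z is the direction in which the jaws open and shut, and the axes are right-handed (so a half turn about y gives the same grasp; the last joint's range is limited). The gripper opens to 85 mm and grips with 20 to 120 N. Pads are 22 mm wide; open, the fingers measure 114 mm over their backs; the gripper's body (76 mm by 85 mm) begins 54 mm behind the grasp point. The pads swing forward as they close: fully open they stand 13 mm farther back than shut.
Start: joints at [1.264, 0.383, 0.016, 1.37, -0.006, 1.388, -0.046], TCP at [0.151, -0.606, 0.231] pointing down, gripper open.
Joint ranges: [-2.95, 2.95], [-0.25, 2.06], [-1.52, 1.56], [0.18, 2.33], [-1.44, 4.58], [0.02, 2.06], [-3.01, 3.01]. Speed limits (rad/s): [2.39, 2.39, 3.01, 3.01, 3.14, 3.14, 3.14].

## Interface

Orientations are given as a unit quaternion [w, x, y, z].
In Python, from bench import * gives the robot as it stands. The module is installed in compiled form; this text tells all that it offers.
- The arm moves only by the shell command python3 -m jog 'ROWS' [FORCE]. ROWS is a JSON object of lists of equal length, an entry for each row: "gripper": the finger opening in m, from 0 to 0.0854; "travel": the shift along the tool's x, y, z in m, a list of three; "twist": the turn about the tool's y in rad. In form: {"gripper": [gripper, ...], "travel": [[dx, dy, dz], ...], "twist": [twist, ...]}. A call has 1 to 5 rows; each row shifts and turns the pose as measured when the row begins, along the tool's axes as they then stand; what a row does not reach is not made up. A row lasts 1/8 s, in which the tool goes at most 62.5 mm and 10.7 degrees, less where a joint would pass 70% of its speed; a pose out of reach is approached as far as the arm can. A call with a gripper value outside its range is refused whole. The fingers move at their own pace and stop on an object; FORCE is the grip in N (left out, the last holds). Time passes only in rows, so rows that do not move let the fingers close. It gives the time, the measured TCP pose, the force and the opening at its end, in the units of the state.
- get_obs(): the state, without advancing time (a new reading comes with each control period).
- capture(name): name is "scene" or "top" or "wrist"; returns the picture (400x640x3 uint8, blue, green, red); there is no depth.
- camera_model(name): a dict with "camera_matrix" (3x3 intrinsics, pixels), "k1" (the pictures are not rectified: a ray, as slopes to the right and down, at radius r is drawn at 1 + k1 r^2 times it, then the intrinsics apply), "origin" and "rotation" of the camera in the world. Camera axes: x right, y up, looking along -z (the intrinsics and any distortion apply to the point x, -y, -z); pixel columns grow to the right and rows downward; lengths in m; the calibration is good to about 2 mm. A picture is of the moment at which its call begins: read the wrist's pose just before it. camera_model takes no time and is no camera call; for the wrist camera it gives the pose at the moment of the call.
- hand_in(): hands the job in, once; it reports no verdict.
The state is a dict: "time_s": time; "qpos": joint angles; "qvel": joint speeds; "effort": joint torques, N m; "eef_pos": TCP position; "orientation": TCP orientation; "ft_force": force on the tool from outside, world axes, zero at the start; "moment": the same for the moment, N m; "opening": opening from 0.0 (shut) to 1.0 (fully open).
Only numpy, scipy, OpenCV 4.12 (cv2) and the standard library are available. Lean on these libraries where they do the work, as an engineer would, in place of code of your own. Each camera call takes 0.05 s, during which the arm holds its last target.

## Task

Make up the spacer pack on the gauging station: slide the three aluminium rings one by one across the deck, without lifting them, so that each drops over the arbor and down into the pot, thickest first, then the medium one, and the thinnest last, on top. When all three lie flat in the pot, push the small key on the control box fully down and let it come up, then do the same with the large key. Leave the impact socket and the carton that stand on the deck where they are.

Things in the scene. Friction and masses are not known exactly. Their poses are not given: they have to be found in the camera images.
- station: Fixed dark steel block 260 mm (its x) by 400 mm, 66 mm high, on a thin blue plinth; its flat top is the deck. A round pot (diameter 88 mm, 56 mm deep) is sunk in it 40 mm from the centre towards -x. In the pot's middle stands a steel arbor, diameter 30 mm, its flat top level with the deck: rings slide over it and fall in flat once within 4 mm of centred. Origin: centre of underside; yaw up to 9 degrees.
- pot_floor (a point): Centre of the pot's floor, on the arbor's axis, 10 mm above the bench; axes as the station's.
- arbor_tip (a point): Centre of the pot's mouth at deck level (66 mm above the bench), on the arbor's axis. The full pack of three rings (54 mm) ends 2 mm below this level.
- thick: Bare aluminium spacer ring, outer diameter 80 mm, bore 38 mm, 24 mm thick (the thickest of the three), about 250 g (varies). Starts lying flat on the station's deck, at the left, the right or the far side of the pot (shuffled). Origin: centre of its underside; z is its axis, up.
- medium: Bare aluminium spacer ring, outer diameter 80 mm, bore 38 mm, 18 mm thick (the middle one of the three), about 187 g (varies). Starts lying flat on the station's deck, at the left, the right or the far side of the pot (shuffled). Origin: centre of its underside; z is its axis, up.
- thin: Bare aluminium spacer ring, outer diameter 80 mm, bore 38 mm, 12 mm thick (the thinnest of the three), about 125 g (varies). Starts lying flat on the station's deck, at the left, the right or the far side of the pot (shuffled). Origin: centre of its underside; z is its axis, up.
- panel: Control box, fixed on the bench to the left or the right of the station: a light grey box 160 mm (its x) by 90 mm and 40 mm high with two round white push keys on its top, one small and one large, each in a black collar (12 mm high). Origin: centre of its underside.
- small_key_top (a point): Centre of the small key's top (diameter 26 mm, in a collar of 42 mm), 62 mm above the bench and 10 mm above its collar when up; on the box's centre line, 45 mm from its centre towards the robot's end (-x of the box).
- large_key_top (a point): Centre of the large key's top (diameter 50 mm, in a collar of 66 mm), 62 mm above the bench and 10 mm above its collar when up; on the box's centre line, 35 mm from its centre towards the far end (+x of the box).
- small_key (a joint): Travel of the small key in m: 0 up, 0.006 fully down; springs back; from 1.5 N to start to 5 N fully down.
- large_key (a joint): Travel of the large key in m: 0 up, 0.006 fully down; springs back; from 1.5 N to start to 5 N fully down.
- socket: Bystander: dark steel impact socket, diameter 38 mm, 60 mm high, standing on a far corner of the deck (left or right). Origin: centre of its underside.
- carton: Bystander: small cardboard carton 60 x 38 x 38 mm on the other far corner of the deck. Origin: centre of its underside.
- bin: Bystander, fixed: open red parts bin 160 x 100 mm, 60 mm high, on the other side of the station from the control box. (A wrench lies between robot and station, an air ratchet and a 190 mm high spray can beyond the station; not part of the job.) Origin: centre of its underside.
Not all that is in view belongs to the job. What is shaped like the thin but purple or turquoise is not meant.

How it is judged:
By the outcome, as a careful person would: the job done as asked, in the order asked, and still so for the second after the job is handed in, with the robot touching nothing.
It also fails if it takes over 58 s, if anything falls off the work surface, if the arm or the gripper's body presses on something with over 40 N, if the wrist force passes 120 N, or if a joint passes its speed limit or range.

## Working session

There is one attempt and no reset: what is moved stays moved. The work goes in short steps, Python scripts to look and compute and a shell command to move; the robot and the scene stay as the last step left them, time stands still between calls to the robot, and variables do not carry over. Pictures are saved under pics/ and viewed, and the job is handed in when it is done.

```bash
ls; mkdir -p pics; python3 - <<'E'
from bench import *
import cv2
o=get_obs();print(o)
for n in("scene","top"):
    cv2.imwrite(f"pics/{n}0.png",capture(n)); print(n,camera_model(n))
E
```

```text
pics
{'time_s': 0.0, 'qpos': array([ 1.26404284,  0.38425207,  0.01634994,  1.37115206, -0.00628849,
        1.38820327, -0.04650556]), 'qvel': array([-0.00041099,  0.0009206 ,  0.00040343,  0.00076407,  0.00180359,
       -0.0012083 , -0.00109244]), 'effort': array([-8.65380821e-05, -6.27595782e+01,  8.44083969e-01, -3.71827376e+01,
        1.64737890e-02,  1.42082269e-02, -5.09204165e-05]), 'eef_pos': array([ 0.1508253 , -0.6060097 ,  0.23027096]), 'orientation': array([ 0.08593267, -0.08612876,  0.70254139, -0.70116547]), 'ft_force': array([-0.16191802,  0.3041072 ,  0.248061  ]), 'moment': array([0.00189941, 0.006366  , 0.02800643]), 'opening': 1.0003873720047984}
scene {'camera_matrix': array([[504.34791724,   0.        , 324.3872911 ],
       [  0.        , 504.34791724, 200.54125147],
       [  0.        ,   0.        ,   1.        ]]), 'k1': -0.127101629061729, 'origin': array([ 1.20594279, -1.06596549,  0.88807614]), 'rotation': array([0.85018871, 0.46061812, 0.12486415, 0.22230397])}
top {'camera_matrix': array([[363.7473471 ,   0.        , 315.8278537 ],
       [  0.        , 363.7473471 , 202.93860622],
       [  0.        ,   0.        ,   1.        ]]), 'k1': -0.010201971772092847, 'origin': array([0.51057873, 0.01061049, 0.92352292]), 'rotation': array([-0.69951836, -0.03547014,  0.03146416,  0.71303993])}
```

View pics/scene0.png

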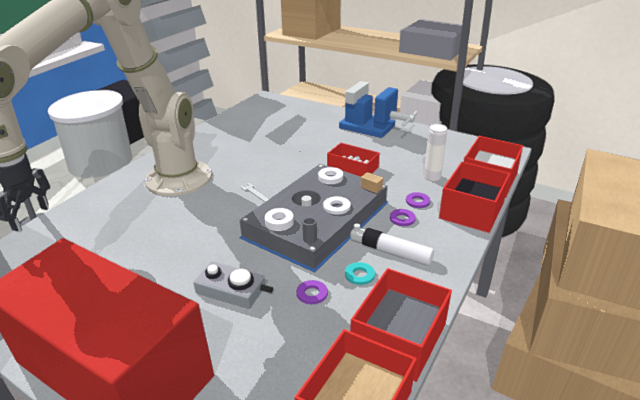

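View pics/top0.png

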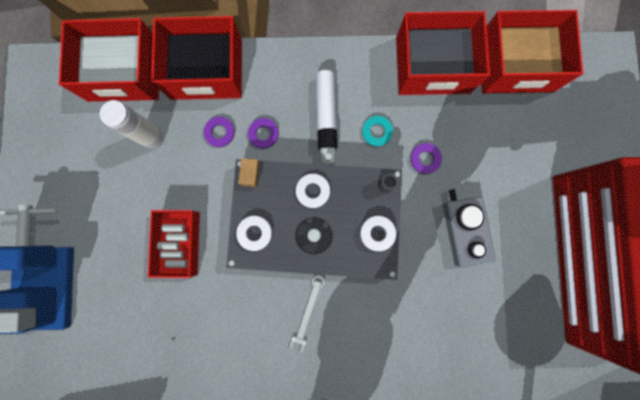

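```bash
cat > h.py <<'E'
from bench import *
import numpy as np, cv2
from scipy.spatial.transform import Rotation as R
def rot(q): return R.from_quat(q,scalar_first=True).as_matrix()
def proj(P,n,cm=None):
    c=cm or camera_model(n); P=np.atleast_2d(P)
    q=(P-c['origin'])@rot(c['rotation']); s=np.c_[q[:,0],-q[:,1]]/(-q[:,2:3])
    s=s*(1+c['k1']*(s**2).sum(1,keepdims=True)); K=c['camera_matrix']
    return s@np.diag([K[0,0],K[1,1]])+K[:2,2]
def unproj(uv,z,n,cm=None):
    c=cm or camera_model(n); uv=np.atleast_2d(uv).astype(float);K=c['camera_matrix']
    d=(uv-K[:2,2])/[K[0,0],K[1,1]]; s=d.copy()
    for _ in range(30): s=d/(1+c['k1']*(s**2).sum(1,keepdims=True))
    r=np.c_[s[:,0],-s[:,1],-np.ones(len(s))]@rot(c['rotation']).T
    t=(z-c['origin'][2])/r[:,2]; return c['origin']+t[:,None]*r
E
python3 - <<'E'
from h import *
t=cv2.imread('pics/top0.png');s=cv2.imread('pics/scene0.png')
cv2.imwrite('pics/tc.png',cv2.resize(t[140:290,220:420],None,fx=4,fy=4,interpolation=2))
cv2.imwrite('pics/sc.png',cv2.resize(s[150:270,235:395],None,fx=5,fy=5,interpolation=2)[:600])
for n,uv,z in[('left',(254,233),.09),('far',(313,190),.09),('right',(378,233),.09),('arbor',(314.5,236),.066),('cabinet',(555,180),.2),('c0',(231,264),.066),('c1',(392,274),.066),('c2',(397,175),.066),('c3',(237,163),.066),('sk',(478,250),.062),('lk',(471,217),.062)]:
    print(n,unproj(uv,z,'top').round(4))
E
```

```text
left [[0.5235 0.1573 0.09  ]]
far [[0.6199 0.0206 0.09  ]]
right [[ 0.5181 -0.126   0.09  ]]
arbor [[0.5142 0.0193 0.066 ]]
cabinet [[ 0.6163 -0.4676  0.2   ]]
c0 [[0.4526 0.2156 0.066 ]]
c1 [[ 0.4228 -0.1591  0.066 ]]
c2 [[ 0.6552 -0.18    0.066 ]]
c3 [[0.6919 0.2019 0.066 ]]
sk [[ 0.474 -0.364  0.062]]
lk [[ 0.5519 -0.3521  0.062 ]]
```

View pics/tc.png

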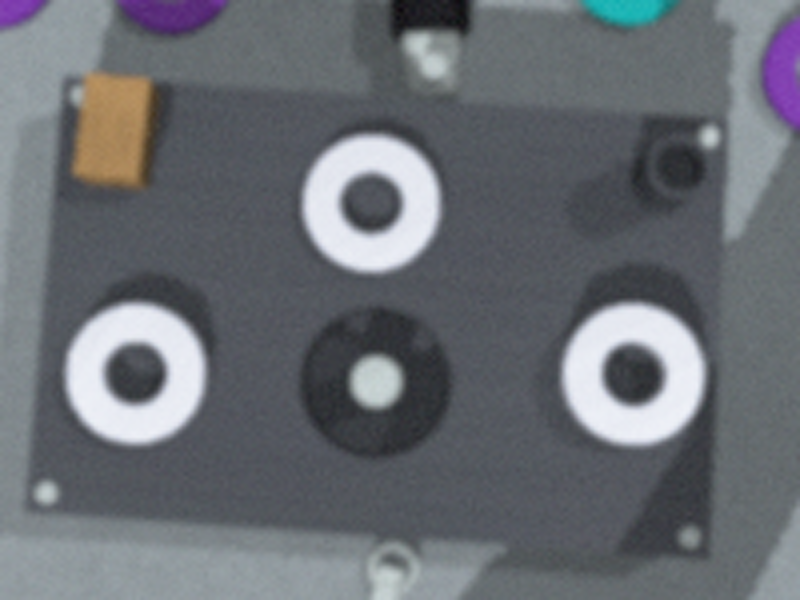

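View pics/sc.png

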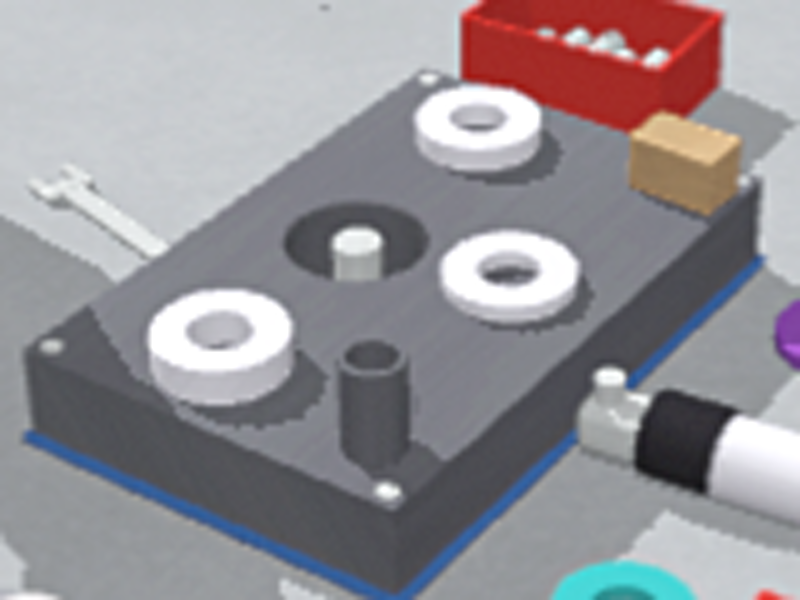

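```bash
python3 - <<'E'
from h import *
t=cv2.imread('pics/top0.png');s=cv2.imread('pics/scene0.png')
def blob(im,box,th):
    x0,y0,x1,y1=box;g=im[y0:y1,x0:x1].min(2)
    n,l,st,c=cv2.connectedComponentsWithStats((g>th).astype(np.uint8))
    i=1+np.argmax(st[1:,4])
    m=(l==i).astype(np.uint8);k=max(cv2.findContours(m,cv2.RETR_EXTERNAL,cv2.CHAIN_APPROX_NONE)[0],key=len)
    e=cv2.fitEllipse(k); return np.array(e[0])+[x0,y0],e[1],st[i,4]
hs=dict(left=.084,far=.078,right=.09)
for n,b in dict(left=(230,210,275,255),far=(290,168,336,212),right=(355,212,401,255)).items():
    c,a,_=blob(t,b,170);print(n,c.round(2),np.round(a,1),unproj(c,hs[n],'top').round(4)[0])
c,a,_=blob(t,(300,222,328,250),140);print('arbor',c,a,A:=unproj(c,.066,'top')[0])
for n,b in dict(sk=(468,240,490,260),lk=(455,203,486,232)).items():
    c,a,_=blob(t,b,170);print(n,c,a,unproj(c,.062,'top')[0])
# scene view arbor
c,a,_=blob(s,(297,192,316,202),140);print('sc arbor',c,a, unproj(c,.066,'scene')[0])
print(proj([A],'scene'))
o=get_obs();print(rot(o['orientation']).round(3))
cv2.imwrite('pics/w0.png',capture('wrist'));cm=camera_model('wrist');print(cm)
Rt=rot(o['orientation']);print('cam in tool',Rt.T@(cm['origin']-o['eef_pos']),(Rt.T@rot(cm['rotation'])).round(3))
# screws
for z,u in[(.066,(231.3,262.7)),(.066,(392,274)),(.066,(397.2,174)),(.066,(239,164.2))]: print(unproj(u,z,'top').round(4))
E
```

```text
left [253.42 233.04] [33.4 33.9] [0.5235 0.1597 0.084 ]
far [312.37 190.41] [32.8 32.9] [0.6206 0.0222 0.078 ]
right [377.98 233.22] [33.9 34.2] [ 0.5176 -0.1259  0.09  ]
arbor [313.58764172 234.9890461 ] (11.420990943908691, 11.705820083618164) [0.51656797 0.02139012 0.066     ]
sk [478.73476315 249.93916702] (9.718646049499512, 10.05998420715332) [ 0.47414095 -0.36573471  0.062     ]
lk [471.8648243  216.53181934] (19.862611770629883, 20.073671340942383) [ 0.55292352 -0.35418743  0.062     ]
sc arbor [305.98181629 198.32333279] (6.284883499145508, 9.97381591796875) [0.52150092 0.0166342  0.066     ]
[[305.40550613 197.15370085]]
[[-0.97  -0.     0.241]
 [-0.241  0.002 -0.97 ]
 [-0.    -1.    -0.002]]
{'camera_matrix': array([[295.49758148,   0.        , 321.46173698],
       [  0.        , 295.49758148, 196.64485322],
       [  0.        ,   0.        ,   1.        ]]), 'k1': -0.04506408809985011, 'origin': array([ 0.22621589, -0.58809664,  0.37398861]), 'rotation': array([ 0.77919344, -0.11806027,  0.09338609, -0.60843931])}
cam in tool [-0.07749136 -0.1436167   0.00052454] [[-0.001 -0.955 -0.298]
 [ 0.     0.298 -0.955]
 [ 1.    -0.001 -0.   ]]
[[0.4556 0.2149 0.066 ]]
[[ 0.4228 -0.1591  0.066 ]]
[[ 0.6576 -0.1806  0.066 ]]
[[0.6889 0.1971 0.066 ]]
```

View pics/w0.png

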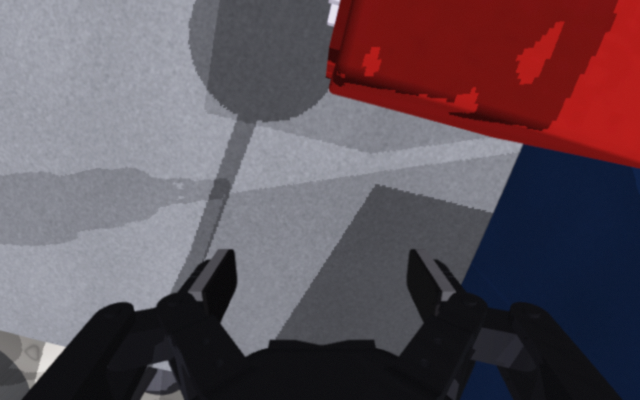

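```bash
python3 - <<'E'
from h import *
for z in(.1,.15,.2,.25,.3,.35):
    print(z,unproj((566,308),z,'top')[0].round(3),unproj((332,90),z,'wrist')[0].round(3),unproj((63,240),z,'scene')[0].round(3), unproj((637,372),z,'top')[0].round(3))
E
```

```text
0.1 [ 0.344 -0.535  0.1  ] [ 0.241 -0.594  0.1  ] [ 0.087 -0.518  0.1  ] [ 0.204 -0.681  0.1  ]
0.15 [ 0.354 -0.502  0.15 ] [ 0.238 -0.593  0.15 ] [ 0.158 -0.552  0.15 ] [ 0.222 -0.639  0.15 ]
0.2 [ 0.364 -0.469  0.2  ] [ 0.235 -0.592  0.2  ] [ 0.229 -0.587  0.2  ] [ 0.241 -0.597  0.2  ]
0.25 [ 0.375 -0.436  0.25 ] [ 0.233 -0.591  0.25 ] [ 0.3   -0.622  0.25 ] [ 0.26  -0.555  0.25 ]
0.3 [ 0.385 -0.403  0.3  ] [ 0.23 -0.59  0.3 ] [ 0.371 -0.657  0.3  ] [ 0.278 -0.513  0.3  ]
0.35 [ 0.395 -0.37   0.35 ] [ 0.227 -0.589  0.35 ] [ 0.442 -0.692  0.35 ] [ 0.297 -0.471  0.35 ]
```

```bash
python3 -m jog '{"gripper":[0.085,0.085,0.085,0.085,0.085],"travel":[[0,-0.06,0],[-0.03,-0.02,-0.04],[-0.035,0,-0.045],[-0.035,0,-0.045],[-0.035,0,-0.045]],"twist":[0,0,0,0.12,0.12]}' 30
```

```text
time_s: 0.78
eef_pos: [0.2451, -0.404, 0.3102]
orientation: [-0.005, 0.003, 0.709, -0.705]
ft_force: [1.0, -0.6, 0.2]
opening: 0.994
```

```bash
python3 -m jog '{"gripper":[0.085,0.085,0.085,0.085,0.085],"travel":[[-0.043,0,-0.044],[-0.043,0,-0.044],[-0.043,0,-0.044],[-0.043,0,-0.044],[-0.043,0,-0.044]],"twist":[0,0,0,0,0]}' 30; python3 -m jog '{"gripper":[0.085,0.085,0.085],"travel":[[-0.03,0.03,-0.03],[-0.02,0.05,-0.02],[0,0.03,0]],"twist":[0,0,0]}'; python3 - <<'E'
from h import *
o=get_obs();print(o['eef_pos'],rot(o['orientation']).round(3),o['ft_force'])
cv2.imwrite('pics/w1.png',capture('wrist'))
E
```

```text
time_s: 1.4
eef_pos: [0.4646, -0.1811, 0.3112]
orientation: [-0.006, 0.005, 0.708, -0.706]
ft_force: [-0.5, -0.9, -0.0]
opening: 0.994
time_s: 1.78
eef_pos: [0.5208, -0.1237, 0.2006]
orientation: [-0.001, 0.004, 0.709, -0.705]
ft_force: [-0.0, -0.4, -0.3]
opening: 0.995
[ 0.52083384 -0.12373239  0.20058599] [[-1.     0.004 -0.007]
 [ 0.007  0.005 -1.   ]
 [-0.004 -1.    -0.005]] [-0.00540886 -0.42910167 -0.27744201]
```

View pics/w1.png

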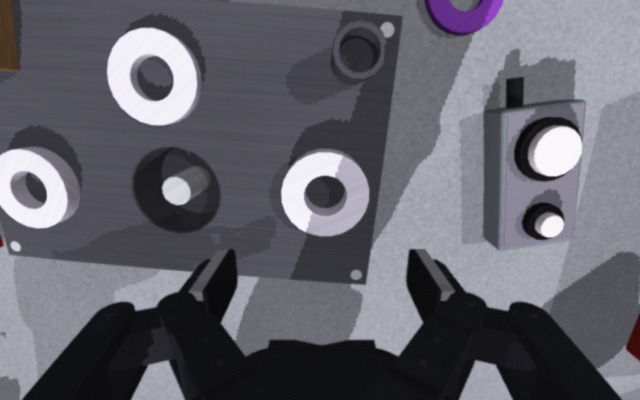

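```bash
python3 - <<'E'
from h import *
w=cv2.imread('pics/w1.png');cm=camera_model('wrist')
def blob(im,box,th):
    x0,y0,x1,y1=box;g=im[y0:y1,x0:x1].min(2)
    n,l,st,c=cv2.connectedComponentsWithStats((g>th).astype(np.uint8))
    i=1+np.argmax(st[1:,4]);m=(l==i).astype(np.uint8);k=max(cv2.findContours(m,cv2.RETR_EXTERNAL,cv2.CHAIN_APPROX_NONE)[0],key=len)
    e=cv2.fitEllipse(k); return np.array(e[0])+[x0,y0],np.round(e[1],1)
for n,b,th,z in[('thick',(270,140,385,245),145,.09),('thin',(100,20,210,132),200,.078),('arbor',(155,170,192,210),150,.066),('lk',(520,115,590,185),225,.062),('sk',(535,207,570,242),225,.062)]:
    c,a=blob(w,b,th);P=unproj(c,z,'wrist',cm)[0];print(n,c.round(1),a,P.round(4))
E
```

```text
thick [324.5 193.5] [83.2 86.9] [ 0.521  -0.1267  0.09  ]
thin [151.7  76.1] [84.7 98.9] [0.6219 0.0188 0.078 ]
arbor [176.1 190.5] [25.  29.3] [0.5177 0.0187 0.066 ]
lk [557.6 151.3] [41.2 51.5] [ 0.554  -0.3525  0.062 ]
sk [551.8 226.4] [17.2 22.5] [ 0.4754 -0.3646  0.062 ]
```

```bash
python3 -m jog '{"gripper":[0.0854,0.0854,0.0854],"travel":[[0.001,0.05,0.003],[0,0.04,0],[0,0.006,0]],"twist":[0,0,0]}' 30; python3 - <<'E'
from h import *
o=get_obs();print(o['eef_pos'],o['ft_force'])
w=capture('wrist');cv2.imwrite('pics/w2.png',w)
E
```

```text
time_s: 2.2
eef_pos: [0.5177, -0.1283, 0.1001]
orientation: [-0.004, 0.003, 0.709, -0.705]
ft_force: [-0.8, 0.2, 0.9]
opening: 1.0
[ 0.51768596 -0.12825376  0.10010617] [-0.82727362  0.24440242  0.92234324]
```

View pics/w2.png

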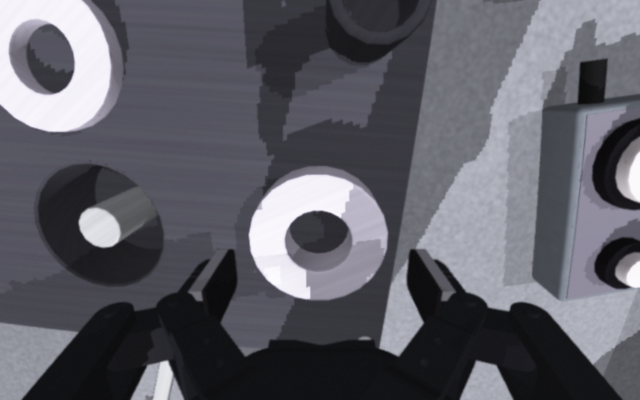

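```bash
python3 -m jog '{"gripper":[0.0854,0.0854,0.0854],"travel":[[-0.001,0.012,-0.0015],[0,0.012,0],[0,0.003,0]],"twist":[0,0,0]}' 30
```

```text
time_s: 2.62
eef_pos: [0.5222, -0.1278, 0.0766]
orientation: [-0.001, 0.006, 0.708, -0.706]
ft_force: [0.3, 0.0, 0.6]
opening: 1.002
```

```bash
python3 -m jog '{"gripper":[0.0854],"travel":[[0,0,0]],"twist":[0]}'; python3 -m jog '{"gripper":[0.0854],"travel":[[0,0.006,0]],"twist":[0]}';python3 - <<'E'
from h import *
o=get_obs();print(o['eef_pos'],o['ft_force'])
w=capture('wrist');cv2.imwrite('pics/w3.png',w)
o=get_obs();print(o['eef_pos'],o['ft_force'])
E
```

```text
time_s: 2.75
eef_pos: [0.5224, -0.1278, 0.0768]
orientation: [-0.001, 0.006, 0.708, -0.706]
ft_force: [0.3, 0.2, 0.4]
opening: 1.006
time_s: 2.88
eef_pos: [0.5231, -0.1279, 0.0715]
orientation: [-0.0, 0.007, 0.708, -0.707]
ft_force: [0.2, 0.5, -0.3]
opening: 1.002
[ 0.52312327 -0.12791332  0.07145576] [ 0.20793088  0.54596801 -0.33517082]
[ 0.52238756 -0.12778983  0.07028431] [-0.74476438 -1.01109318 -0.2980028 ]
```

View pics/w3.png

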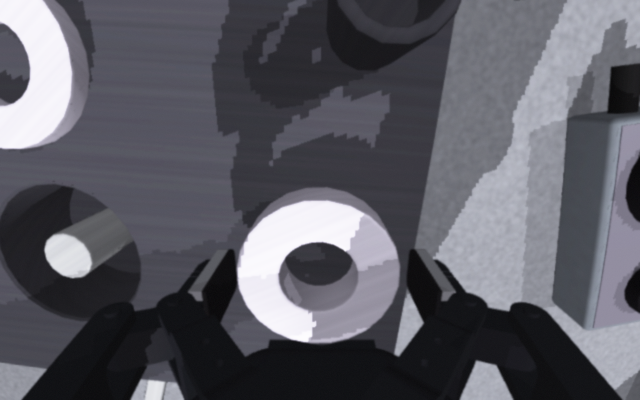

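```bash
python3 -m jog '{"gripper":[0.0854,0.0854],"travel":[[0.0025,0.004,-0.002],[0,0.005,0]],"twist":[0,0]}'; python3 -m jog '{"gripper":[0.0854],"travel":[[0,0,0]],"twist":[0]}';python3 - <<'E'
from h import *
o=get_obs();print(o['eef_pos'],o['ft_force'],rot(o['orientation'])[:,1])
w=capture('wrist');cv2.imwrite('pics/w4.png',w)
cv2.imwrite('pics/s4.png',cv2.resize(capture('scene')[130:270,200:400],None,fx=4,fy=4))
E
```

```text
time_s: 3.18
eef_pos: [0.5199, -0.1256, 0.0609]
orientation: [-0.001, 0.006, 0.708, -0.706]
ft_force: [0.4, -1.2, -0.0]
opening: 1.003
time_s: 3.3
eef_pos: [0.5195, -0.1255, 0.0604]
orientation: [-0.001, 0.006, 0.708, -0.706]
ft_force: [-0.2, 0.8, -0.3]
opening: 1.0
[ 0.51951623 -0.12553387  0.0603892 ] [-0.17762067  0.79352128 -0.26461786] [ 0.00678623  0.0020772  -0.99997482]
```

View pics/w4.png

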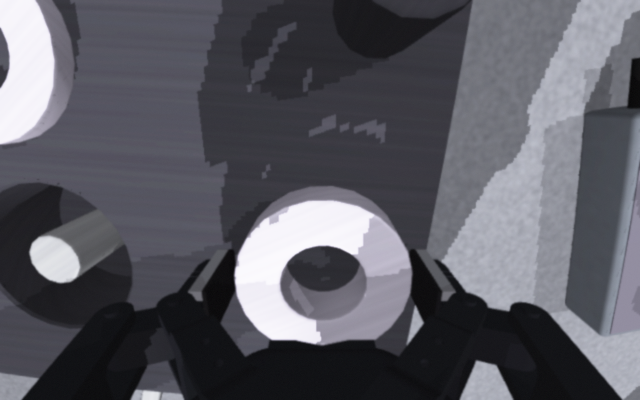

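View pics/s4.png

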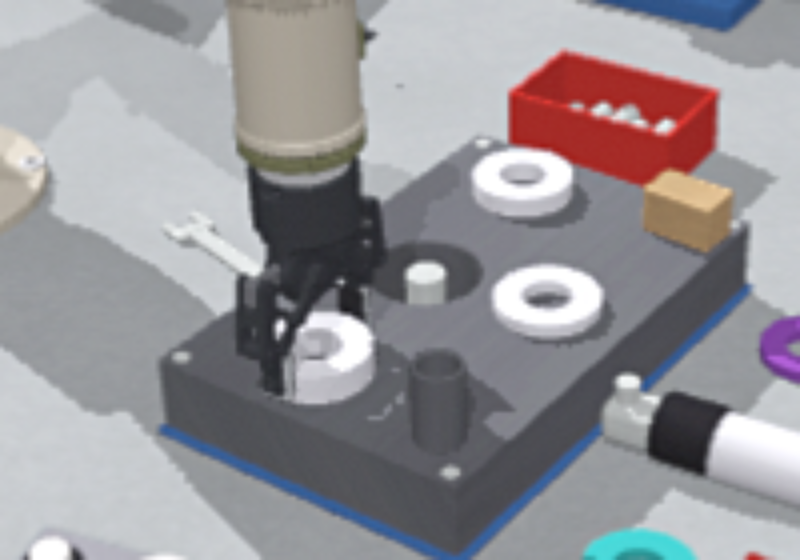

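```bash
python3 -m jog '{"gripper":[0.074,0.074,0.074],"travel":[[0,0,0],[0,0,0],[0,0,0]],"twist":[0,0,0]}' 30;python3 - <<'E'
from h import *
o=get_obs();print(o['eef_pos'],o['ft_force'],rot(o['orientation'])[:,1])
w=capture('wrist');cv2.imwrite('pics/w5.png',w)
E
```

```text
time_s: 3.78
eef_pos: [0.5202, -0.1257, 0.0615]
orientation: [-0.001, 0.007, 0.708, -0.706]
ft_force: [0.7, 1.2, -0.8]
opening: 0.921
[ 0.52015167 -0.12566178  0.06149234] [ 0.71450043  1.23611235 -0.84007533] [ 0.00810016  0.00164595 -0.99996584]
```

View pics/w5.png

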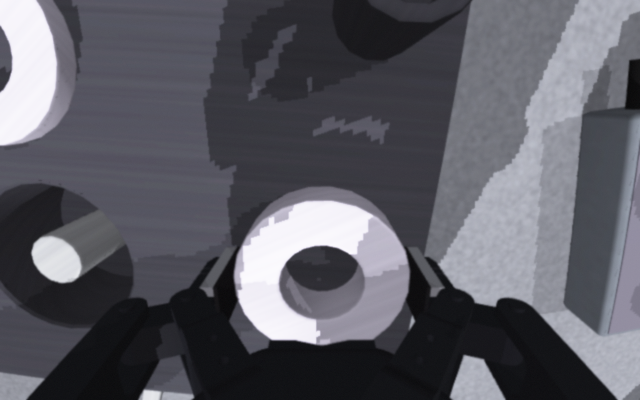

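```bash
python3 - <<'E'
from h import *
cm=camera_model('wrist')
# bore rim top edge, lower edge; outer rim top edge
print(unproj([(321,246),(321,319),(279,283),(364,283),(321,200),(64,259)],.09,'wrist',cm).round(4)); print(unproj((57,259),.066,'wrist',cm))
E
```

```text
[[ 0.5394 -0.1258  0.09  ]
 [ 0.5013 -0.1254  0.09  ]
 [ 0.5211 -0.1066  0.09  ]
 [ 0.5207 -0.145   0.09  ]
 [ 0.5601 -0.126   0.09  ]
 [ 0.5329 -0.0083  0.09  ]]
[[0.51960636 0.02052171 0.066     ]]
```

```bash
python3 -m jog '{"gripper":[0.074,0.074,0.074,0.074,0.074],"travel":[[0,0.001,-0.025],[0,0.0005,-0.03],[0,0.0005,-0.03],[0,0.0005,-0.03],[0,0,-0.015]],"twist":[0,0,0,0,0]}' 30; python3 - <<'E'
from h import *
o=get_obs();print(o['eef_pos'],o['ft_force'],rot(o['orientation'])[:,1])
w=capture('wrist');cv2.imwrite('pics/w6.png',w)
cv2.imwrite('pics/s6.png',cv2.resize(capture('scene')[130:270,200:400],None,fx=4,fy=4))
E
```

```text
time_s: 4.45
eef_pos: [0.5252, 0.0009, 0.0615]
orientation: [0.001, -0.012, -0.706, 0.709]
ft_force: [-0.1, -0.4, -1.8]
opening: 0.92
[0.5251876  0.0009242  0.06148837] [-0.14629089 -0.43380805 -1.83678314] [ 0.01510748 -0.00440577 -0.99987617]
```

View pics/w6.png

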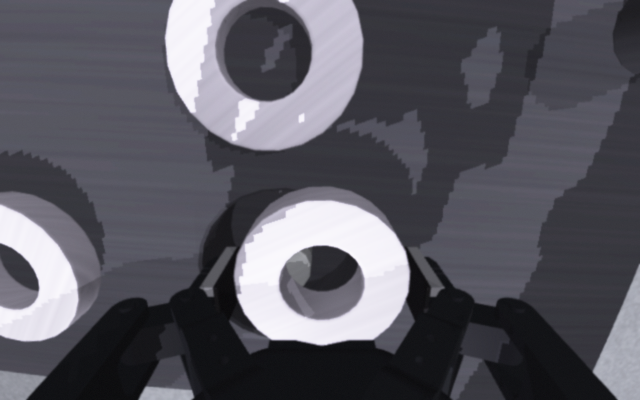

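View pics/s6.png

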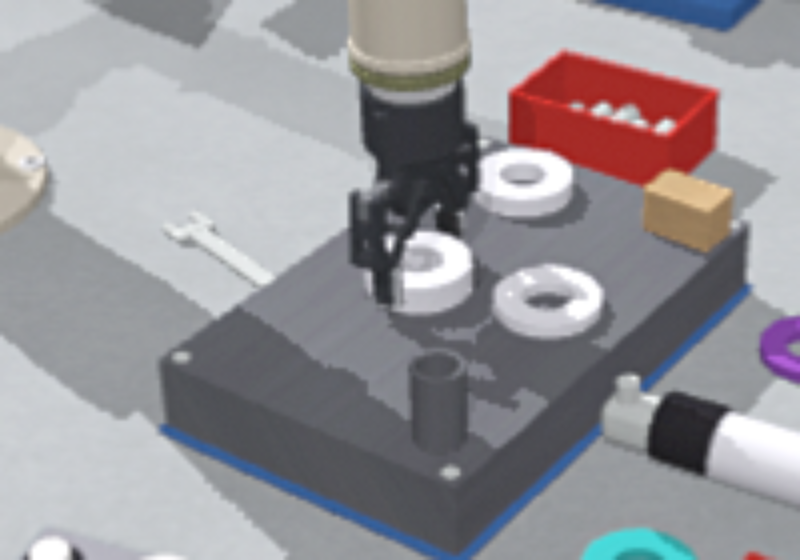

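```bash
python3 -m jog '{"gripper":[0.074,0.074],"travel":[[0.004,0,-0.01],[0.0035,0,-0.0085]],"twist":[0,0]}' 30; python3 - <<'E'
from h import *
o=get_obs();print(o['eef_pos'],o['ft_force'],rot(o['orientation'])[:,1])
w=capture('wrist');cm=camera_model('wrist');o=get_obs();print(o['eef_pos'])
a=np.linspace(0,6.283,60);cx,cy=o['eef_pos'][:2]
for r,z,c in((.019,.09,(0,0,255)),(.04,.09,(0,255,0)),(.019,.066,(255,0,255)),(.015,.066,(255,0,0))):
    p=proj(np.c_[cx+r*np.cos(a),cy+r*np.sin(a),0*a+z],'wrist',cm)
    cv2.polylines(w,[p.round().astype(np.int32)],True,c,1)
cv2.imwrite('pics/w7.png',cv2.resize(w[170:360,190:450],None,fx=3,fy=3))
E
```

```text
time_s: 4.8
eef_pos: [0.5181, 0.0176, 0.0611]
orientation: [0.002, -0.013, -0.705, 0.709]
ft_force: [-0.1, 0.3, -2.9]
opening: 0.922
[0.51807441 0.01758332 0.06110833] [-0.07473742  0.31159919 -2.86854993] [ 0.01504899 -0.00537299 -0.99987232]
[0.5174444  0.01890105 0.06093925]
```

View pics/w7.png

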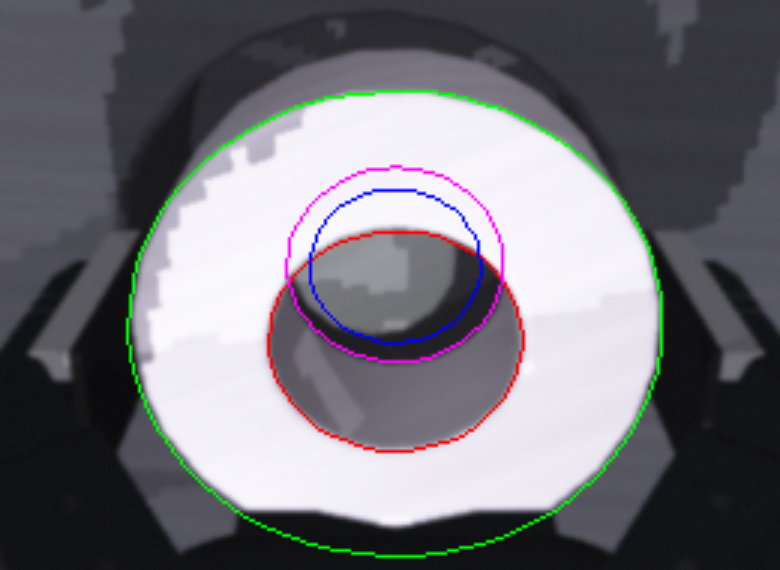

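```bash
python3 -m jog '{"gripper":[0.074,0.074],"travel":[[-0.002,0,-0.002],[0,0,0]],"twist":[0,0]}' 30; cat > ov.py <<'E'
import sys
from h import *
zt=float(sys.argv[1]);f=sys.argv[2]
o=get_obs();cm=camera_model('wrist');w=capture('wrist');print(o['eef_pos'],o['ft_force'],rot(o['orientation'])[:,1],o['opening'])
a=np.linspace(0,6.283,60);cx,cy=o['eef_pos'][:2]
for r,z,c in((.019,zt,(0,0,255)),(.04,zt,(0,255,0)),(.019,.066,(255,0,255)),(.015,.066,(255,0,0))):
    p=proj(np.c_[cx+r*np.cos(a),cy+r*np.sin(a),0*a+z],'wrist',cm)
    cv2.polylines(w,[p.round().astype(np.int32)],True,c,1)
cv2.imwrite(f,cv2.resize(w[170:360,190:450],None,fx=3,fy=3))
E
python3 ov.py .09 pics/w8.png
```

```text
time_s: 5.1
eef_pos: [0.519, 0.0206, 0.0605]
orientation: [0.003, -0.012, -0.705, 0.709]
ft_force: [0.2, -0.3, -1.7]
opening: 0.923
[0.51895726 0.02058959 0.06048462] [ 0.2473631  -0.29726453 -1.69036559] [ 0.01317043 -0.0049235  -0.99990114] 0.9227895823343992
```

View pics/w8.png

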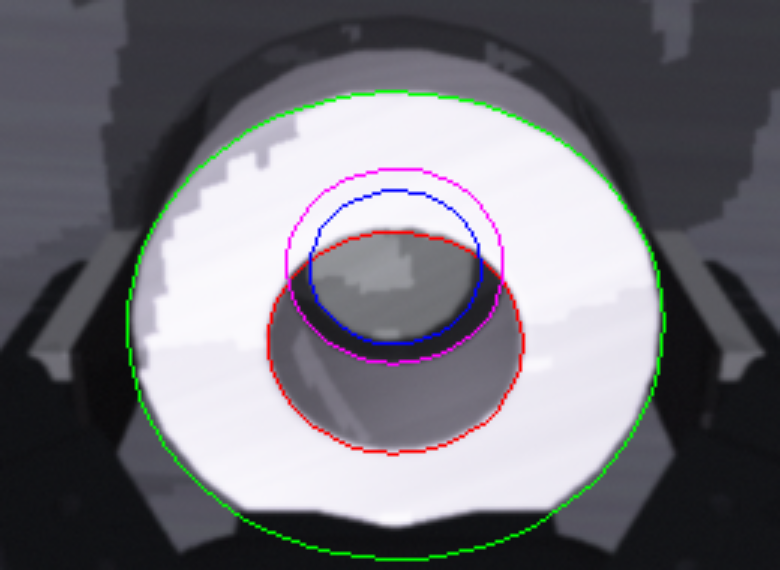

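```bash
python3 -m jog '{"gripper":[0.074,0.0854,0.0854,0.0854],"travel":[[-0.0006,0,-0.0013],[0,0,0],[0,0,0],[0,0,0]],"twist":[0,0,0,0]}' 30; python3 ov.py .034 pics/w9.png
```

```text
time_s: 5.65
eef_pos: [0.5202, 0.0212, 0.0609]
orientation: [0.003, -0.013, -0.705, 0.709]
ft_force: [-0.2, 0.3, -0.3]
opening: 1.0
[0.52020526 0.02118506 0.06086605] [-0.19808303  0.31890366 -0.26870521] [ 0.01406213 -0.00514439 -0.99988789] 1.0004183522286079
```

View pics/w9.png

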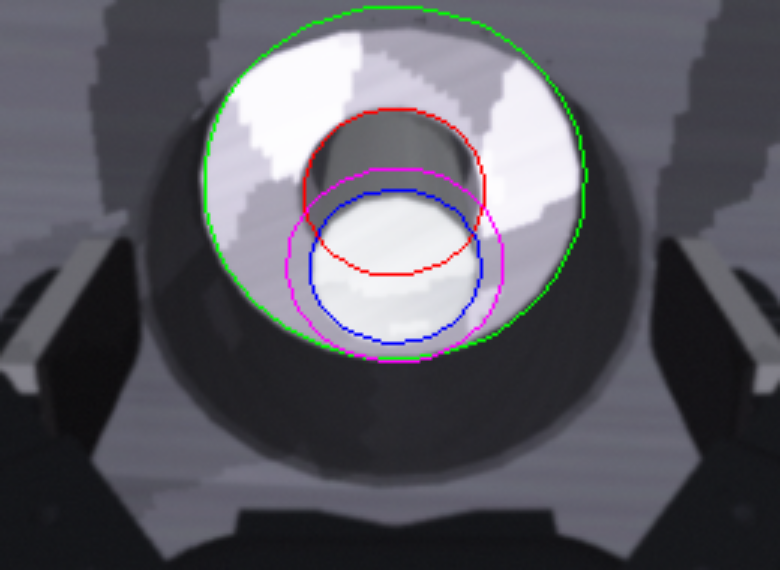

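```bash
python3 -m jog '{"gripper":[0.0854,0.0854,0.0854,0.0854,0.0854],"travel":[[0,-0.055,0],[-0.001,0,-0.045],[-0.001,0,-0.045],[-0.001,0,-0.04],[0,0,-0.003]],"twist":[0,0,0,0,0]}' 30; python3 -m jog '{"gripper":[0.0854],"travel":[[0,0,0]],"twist":[0]}';python3 - <<'E'
from h import *
o=get_obs();cm=camera_model('wrist');w=capture('wrist');print(o['eef_pos'],rot(o['orientation']).round(4))
cv2.imwrite('pics/w10.png',w);g=w.min(2)
m=(g>190).astype(np.uint8)
for k in cv2.findContours(m,cv2.RETR_EXTERNAL,cv2.CHAIN_APPROX_NONE)[0]:
    if len(k)>100: e=cv2.fitEllipse(k);print(e,unproj(e[0],.084,'wrist',cm))
E
```

```text
time_s: 6.32
eef_pos: [0.5266, 0.1567, 0.1177]
orientation: [0.004, -0.015, -0.706, 0.708]
ft_force: [0.5, 0.3, 0.4]
opening: 1.006
time_s: 6.45
eef_pos: [0.5267, 0.1563, 0.1176]
orientation: [0.004, -0.015, -0.705, 0.709]
ft_force: [0.7, 0.1, 0.7]
opening: 1.0
[0.52666939 0.15630095 0.11760075] [[-0.9995  0.0157 -0.0268]
 [ 0.0267 -0.0047 -0.9996]
 [-0.0158 -0.9999  0.0043]]
((72.1965560913086, 191.33291625976562), (10.238373756408691, 69.27953338623047), 89.67203521728516) [[0.55741532 0.31623042 0.084     ]]
((509.3792724609375, 215.9081268310547), (30.422876358032227, 68.55968475341797), 23.550691604614258) [[0.5329475  0.03266125 0.084     ]]
((315.2856750488281, 227.562255859375), (111.20816802978516, 120.03715515136719), 91.56975555419922) [[0.52865746 0.16005614 0.084     ]]
((540.4922485351562, 66.68643188476562), (117.97124481201172, 143.53298950195312), 29.71135902404785) [[0.62413482 0.02719907 0.084     ]]
```

View pics/w10.png

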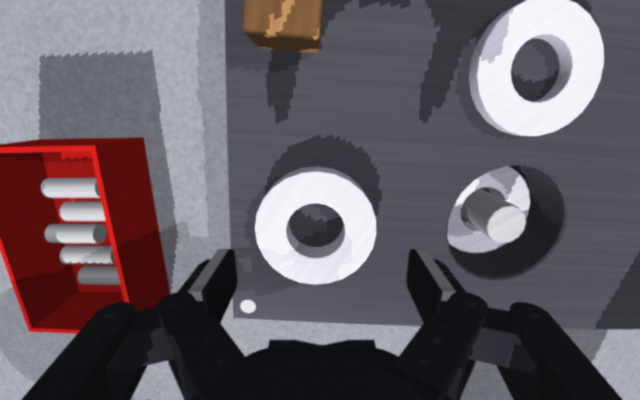

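```bash
python3 -m jog '{"gripper":[0.0854,0.0854,0.0854],"travel":[[-0.001,0.012,-0.0035],[0,0.014,0],[0,0,0]],"twist":[-0.025,0,0]}' 30; python3 ov.py .084 pics/w11.png
```

```text
time_s: 6.88
eef_pos: [0.5282, 0.1564, 0.0889]
orientation: [-0.004, -0.007, -0.705, 0.709]
ft_force: [0.6, 0.4, -0.4]
opening: 1.0
[0.52821401 0.15637189 0.08891647] [ 0.57465999  0.43981705 -0.38328263] [ 0.01436274 -0.00629344 -0.99987704] 1.0004320839803742
```

View pics/w11.png

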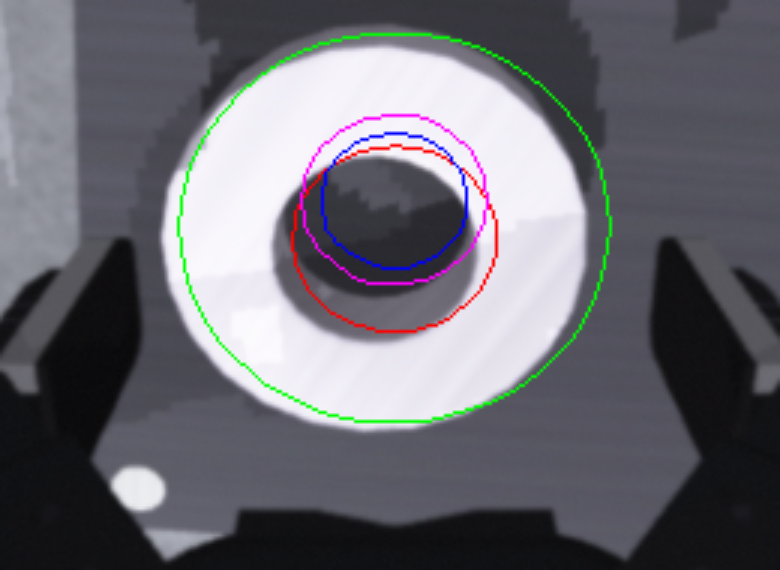

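```bash
python3 -m jog '{"gripper":[0.0854,0.0854],"travel":[[0.0018,0,-0.0038],[0,0,0]],"twist":[0,0]}' 30; python3 ov.py .084 pics/w12.png
```

```text
time_s: 7.18
eef_pos: [0.5269, 0.1607, 0.0899]
orientation: [-0.004, -0.007, -0.705, 0.709]
ft_force: [-0.2, -0.1, 0.4]
opening: 0.998
[0.52693292 0.16067137 0.089908  ] [-0.15585056 -0.11912276  0.3732054 ] [ 0.01573103 -0.0057074  -0.99985997] 0.998477513660681
```

View pics/w12.png

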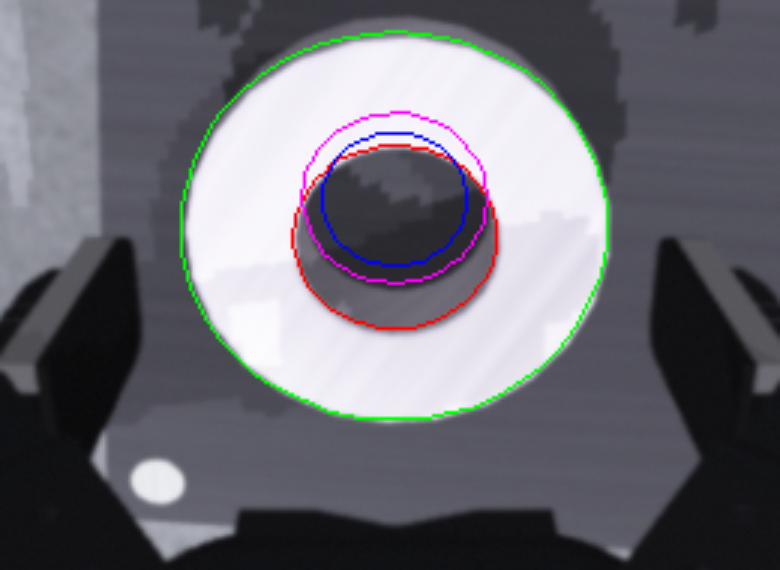

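```bash
python3 -m jog '{"gripper":[0.0854,0.0854,0.0854,0.0854],"travel":[[0,0.01,0],[0,0.01,0],[0,0.01,0],[0,0,0]],"twist":[0,0,0,0]}' 30; python3 ov.py .084 pics/w13.png
```

```text
time_s: 7.72
eef_pos: [0.5275, 0.16, 0.0576]
orientation: [-0.004, -0.007, -0.705, 0.709]
ft_force: [-0.7, -0.3, -0.1]
opening: 1.0
[0.52748409 0.15996069 0.05756285] [-0.67411007 -0.26507623 -0.14998806] [ 0.01567633 -0.00619004 -0.99985796] 0.9996575230844718
```

View pics/w13.png

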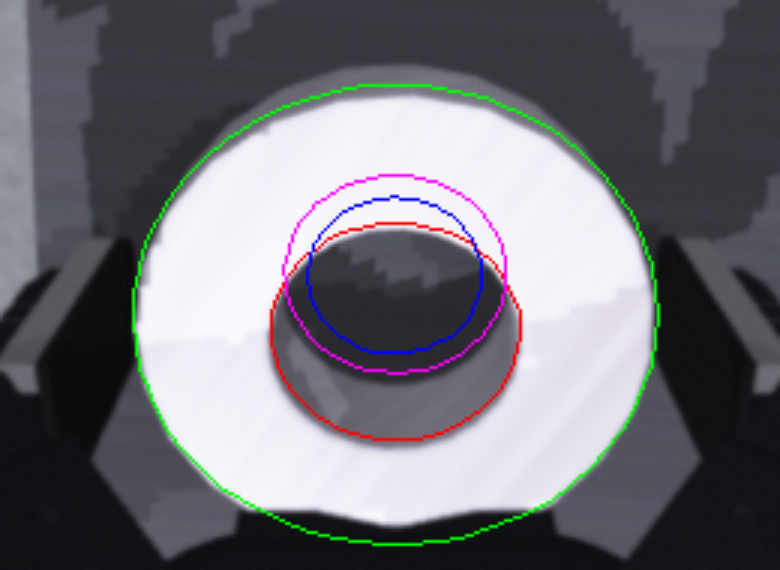

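```bash
python3 -m jog '{"gripper":[0.074,0.074,0.074],"travel":[[0.001,0,0],[0,0,0],[0,0,0]],"twist":[0,0,0]}' 30;python3 -m jog '{"gripper":[0.074,0.074,0.074,0.074,0.074],"travel":[[0.001,0.0005,0.025],[0.001,0.0005,0.03],[0.001,0,0.03],[0.001,0,0.03],[0,0,0.012]],"twist":[0,0,0,0,0]}' 30; python3 ov.py .084 pics/w14.png
```

```text
time_s: 8.15
eef_pos: [0.5274, 0.1602, 0.0589]
orientation: [-0.004, -0.008, -0.705, 0.709]
ft_force: [0.4, -0.2, -2.2]
opening: 0.915
time_s: 8.78
eef_pos: [0.5227, 0.0334, 0.0589]
orientation: [-0.007, -0.007, -0.706, 0.708]
ft_force: [0.1, -0.7, -2.6]
opening: 0.916
[0.52266462 0.03339206 0.05894389] [ 0.06702866 -0.68614725 -2.55312947] [ 0.01891977 -0.0027959  -0.9998171 ] 0.9162204516269714
```

View pics/w14.png

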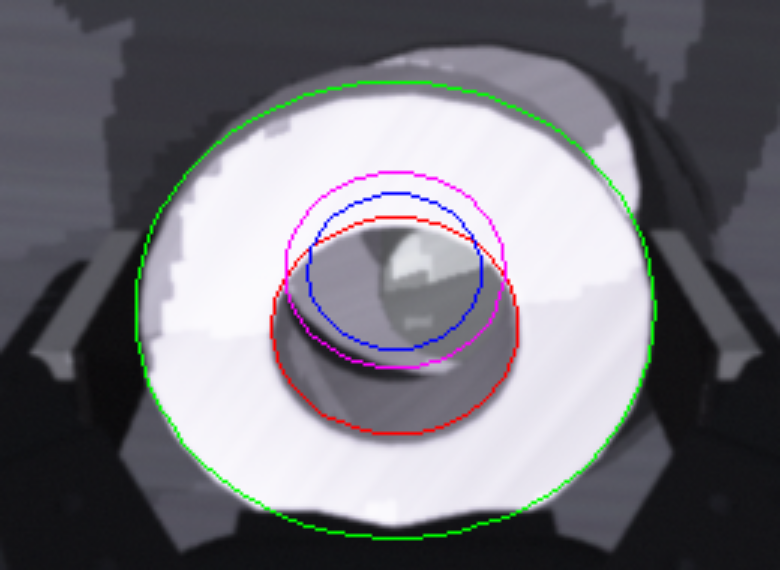

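```bash
python3 -m jog '{"gripper":[0.074,0.074,0.074],"travel":[[0,0,0.008],[0,0,0.004],[0,0,0]],"twist":[0,0,0]}' 30; python3 ov.py .084 pics/w15.png
```

```text
time_s: 9.2
eef_pos: [0.5228, 0.0226, 0.0589]
orientation: [-0.007, -0.006, -0.706, 0.708]
ft_force: [-0.2, 0.8, -1.9]
opening: 0.915
[0.52278186 0.0226312  0.0589389 ] [-0.20427773  0.75265342 -1.948378  ] [ 0.01891386 -0.00178558 -0.99981952] 0.9145722152452478
```

View pics/w15.png

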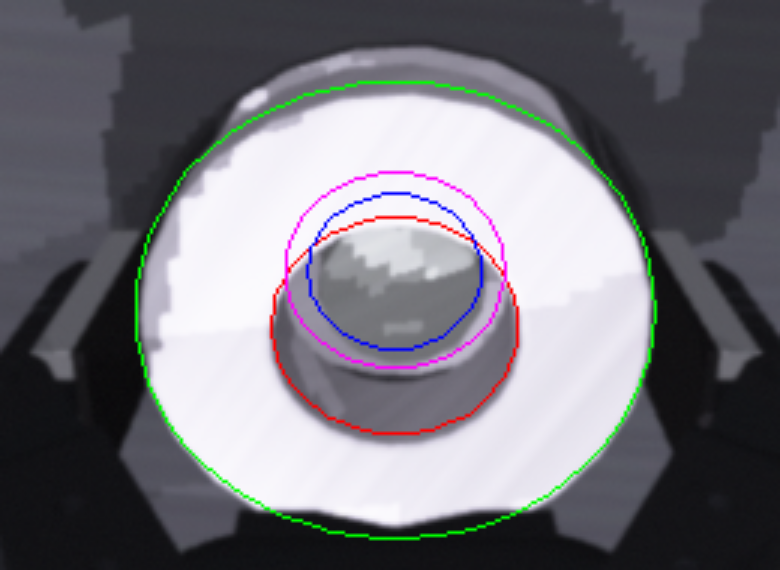

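```bash
python3 - <<'E'
from h import *
w=capture('wrist')
g=w[235:325,270:375];g=cv2.convertScaleAbs(g,alpha=1.6,beta=-60)
cv2.imwrite('pics/w16.png',cv2.resize(g,None,fx=6,fy=6,interpolation=2))
E
```

```text
(no output)
```

View pics/w16.png

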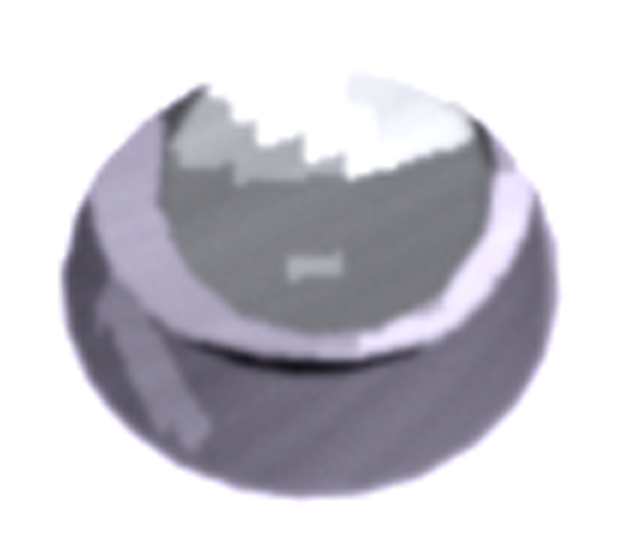

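```bash
python3 -m jog '{"gripper":[0.074,0.0854,0.0854,0.0854],"travel":[[0.0006,0,0.0014],[0,0,0],[0,0,0],[0,0,0]],"twist":[0,0,0,0]}' 30; python3 ov.py .052 pics/w17.png
```

```text
time_s: 9.8
eef_pos: [0.5227, 0.0226, 0.0596]
orientation: [-0.009, -0.006, -0.707, 0.708]
ft_force: [-0.7, 0.2, 0.5]
opening: 0.999
[0.5227451  0.02258732 0.05959297] [-0.73000311  0.21461218  0.48411283] [ 0.02041121 -0.00132258 -0.99979079] 0.9991181813068752
```

View pics/w17.png

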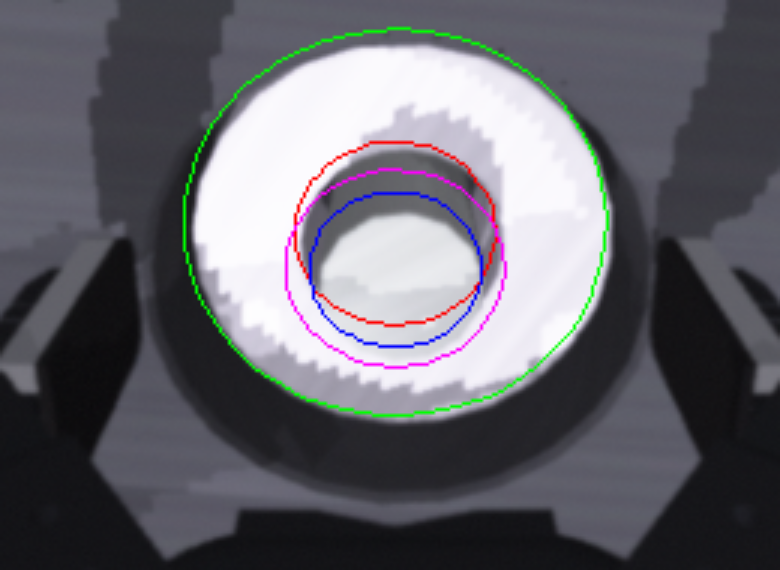

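```bash
python3 -m jog '{"gripper":[0.0854,0.0854,0.0854,0.0854,0.0854],"travel":[[0,-0.035,0],[-0.035,0,0.001],[-0.035,0,0],[-0.03,0,0],[0,0,0]],"twist":[0,0,0,0,0]}' 30; python3 ov.py .078 pics/w18.png
```

```text
time_s: 10.48
eef_pos: [0.6249, 0.0214, 0.0983]
orientation: [-0.009, -0.007, -0.706, 0.708]
ft_force: [-0.6, 0.2, -0.5]
opening: 1.001
[0.62489365 0.02138958 0.09828972] [-0.64396336  0.18382625 -0.46433231] [ 0.02152054 -0.00216847 -0.99976605] 1.001491461486721
```

View pics/w18.png

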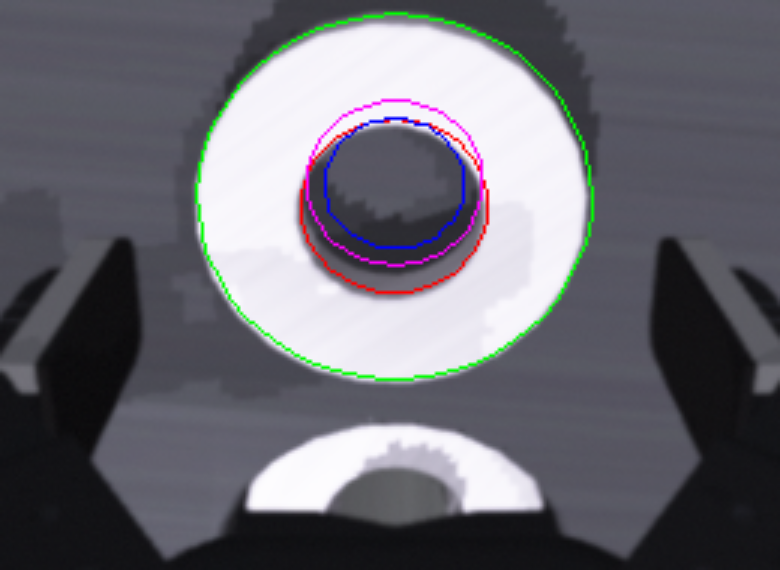

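```bash
python3 -m jog '{"gripper":[0.0854,0.0854,0.0854,0.0854,0.0854],"travel":[[0.001,0.012,-0.0006],[0.0005,0.01,0],[0,0.01,0],[0,0.006,0],[0,0,0]],"twist":[0,0,0,0,0]}' 30; python3 ov.py .078 pics/w19.png
```

```text
time_s: 11.15
eef_pos: [0.6199, 0.022, 0.0566]
orientation: [-0.008, -0.005, -0.706, 0.708]
ft_force: [0.0, 0.1, -0.1]
opening: 0.998
[0.61993104 0.02198175 0.05655287] [ 0.01019838  0.09288666 -0.06774665] [ 0.0175943  -0.00305169 -0.99984055] 0.9975004367132886
```

View pics/w19.png

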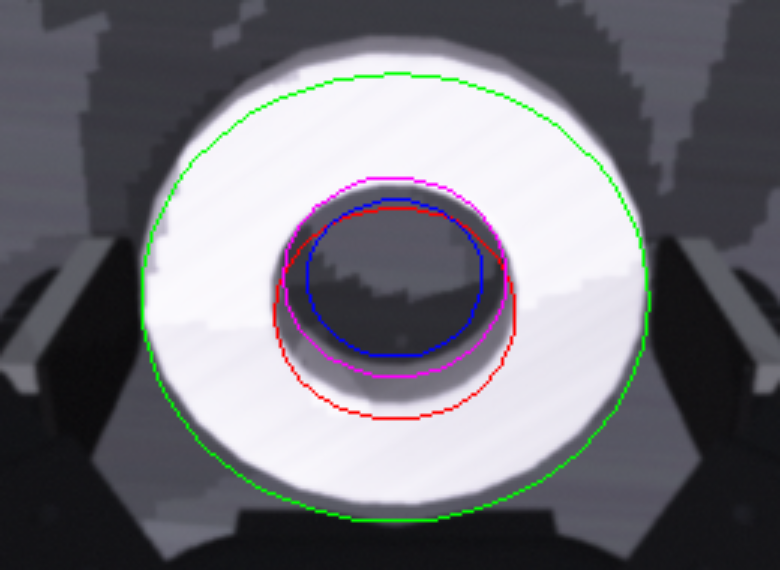

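```bash
python3 -m jog '{"gripper":[0.0854,0.074,0.074,0.074],"travel":[[-0.0033,0,0],[0,0,0],[0,0,0],[0,0,0]],"twist":[0,0,0,0]}' 30; python3 ov.py .078 pics/w20.png
```

```text
time_s: 11.7
eef_pos: [0.6246, 0.0221, 0.0583]
orientation: [-0.009, -0.006, -0.706, 0.708]
ft_force: [0.3, -0.3, -1.5]
opening: 0.915
[0.62463289 0.02211185 0.05825486] [ 0.29702672 -0.28120456 -1.51434048] [ 0.02010701 -0.00299717 -0.99979334] 0.9151688194426587
```

View pics/w20.png

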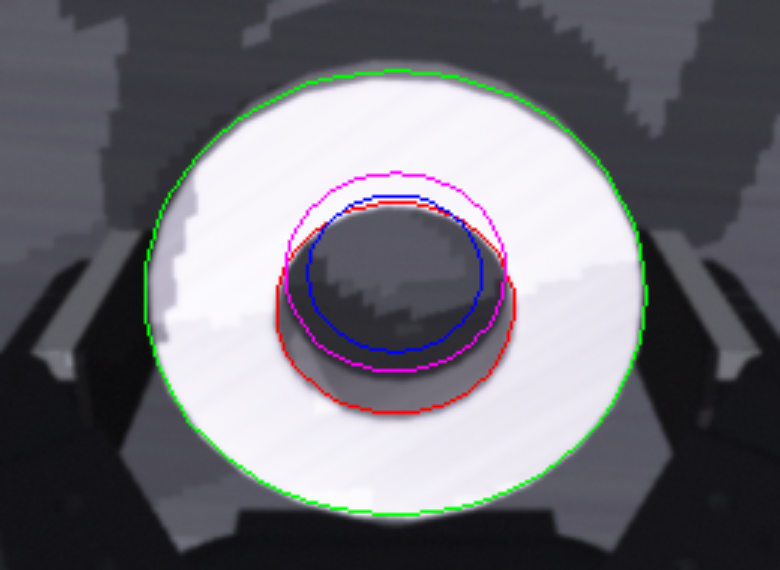

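```bash
python3 -m jog '{"gripper":[0.074,0.074,0.074,0.074,0.074],"travel":[[0.02,0.0005,0],[0.03,0.0005,0],[0.03,0,0],[0.018,0,0.0005],[0,0,0]],"twist":[0,0,0,0,0]}' 30; python3 ov.py .078 pics/w21.png
```

```text
time_s: 12.38
eef_pos: [0.5291, 0.0216, 0.0583]
orientation: [-0.013, -0.01, -0.706, 0.708]
ft_force: [0.2, -0.1, -1.9]
opening: 0.918
[0.5291115  0.02157321 0.05828859] [ 0.15908715 -0.14371596 -1.91789185] [ 0.03167326 -0.00277249 -0.99949443] 0.9179881148900431
```

View pics/w21.png

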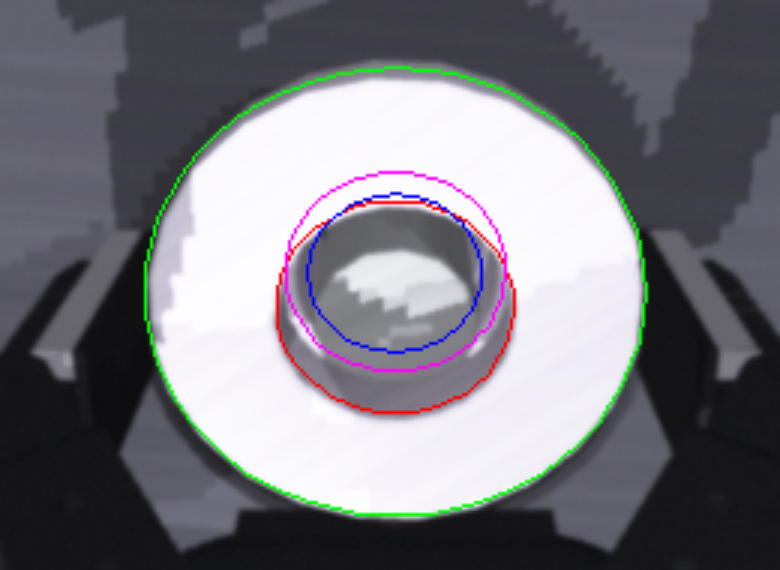

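```bash
python3 -m jog '{"gripper":[0.074,0.074],"travel":[[0.008,0,0],[0,0,0]],"twist":[0,0]}' 30; python3 ov.py .078 pics/w22.png; python3 - <<'E'
from h import *
w=capture('wrist')
g=w[225:325,265:380];g=cv2.convertScaleAbs(g,alpha=1.6,beta=-60)
cv2.imwrite('pics/w23.png',cv2.resize(g,None,fx=5,fy=5,interpolation=2))
E
```

```text
time_s: 12.68
eef_pos: [0.5222, 0.0217, 0.0579]
orientation: [-0.013, -0.01, -0.706, 0.708]
ft_force: [-0.6, 0.2, -1.7]
opening: 0.912
[0.52219434 0.02171386 0.05785221] [-0.56200321  0.24163591 -1.70345853] [ 0.03195756 -0.00198356 -0.99948726] 0.9118215990613416
```

View pics/w22.png

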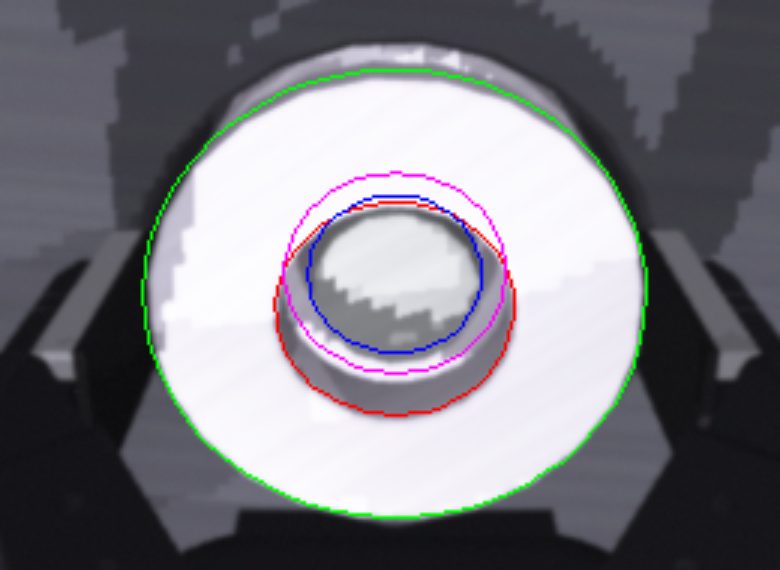

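View pics/w23.png

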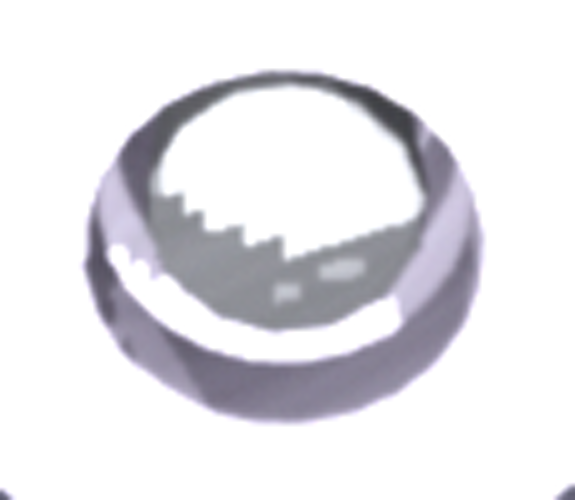

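```bash
python3 -m jog '{"gripper":[0.074,0.074,0.0854,0.0854,0.0854],"travel":[[0.002,0,0.0005],[0,0,0],[0,0,0],[0,0,0],[0,0,0]],"twist":[0,0,0,0,0]}' 30; python3 ov.py .064 pics/w24.png
```

```text
time_s: 13.4
eef_pos: [0.5217, 0.0213, 0.0583]
orientation: [-0.013, -0.011, -0.706, 0.708]
ft_force: [0.2, 0.2, 0.6]
opening: 1.002
[0.52168675 0.02127305 0.05829143] [0.22604483 0.2112749  0.56978052] [ 0.03383592 -0.0015034  -0.99942627] 1.0019796138005843
```

View pics/w24.png

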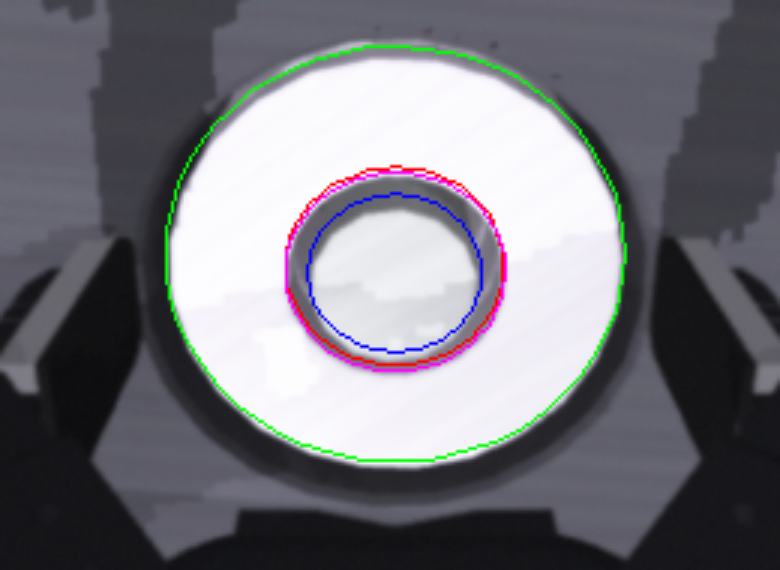

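```bash
python3 -m jog '{"gripper":[0.0854,0.0854,0.0854,0.0854,0.0854],"travel":[[0,-0.05,0],[0,-0.06,0],[0.01,0,0.055],[0.01,0,0.06],[0.005,0,0.06]],"twist":[0,0,0,0,0]}' 30; python3 -m jog '{"gripper":[0.0,0.0,0.0,0.0,0.0],"travel":[[0.005,0,0.06],[0.005,0,0.06],[0,0,0.05],[0,0,0.02],[0,0,0]],"twist":[0,0,0,0,0]}'; python3 - <<'E'
from h import *
o=get_obs();cm=camera_model('wrist');w=capture('wrist');print(o['eef_pos'],rot(o['orientation'])[:,1],o['opening'])
cv2.imwrite('pics/w25.png',w)
cv2.imwrite('pics/s25.png',cv2.resize(capture('scene')[150:270,235:395],None,fx=5,fy=5,interpolation=2))
cv2.imwrite('pics/t25.png',cv2.resize(capture('top')[140:290,220:420],None,fx=4,fy=4,interpolation=2))
m=(w.min(2)>220).astype(np.uint8)
for k in cv2.findContours(m,cv2.RETR_EXTERNAL,cv2.CHAIN_APPROX_NONE)[0]:
    if len(k)>40: e=cv2.fitEllipse(k);print(np.round(e[0]+e[1],1),unproj(e[0],.062,'wrist',cm))
E
```

```text
time_s: 14.08
eef_pos: [0.4952, -0.1519, 0.1725]
orientation: [-0.019, -0.007, -0.707, 0.707]
ft_force: [0.7, 0.3, 0.7]
opening: 1.002
time_s: 14.7
eef_pos: [0.4852, -0.3534, 0.1728]
orientation: [-0.016, -0.01, -0.706, 0.708]
ft_force: [0.2, 0.2, 0.4]
opening: -0.002
[ 0.48524407 -0.35340265  0.17279077] [ 0.03771806 -0.00337093 -0.99928274] -0.0020346881539910376
[335.7 208.1  23.5  24.8] [[ 0.47705617 -0.36698586  0.062     ]]
[323.9 118.   55.5  57. ] [[ 0.55647079 -0.35528838  0.062     ]]
```

View pics/w25.png

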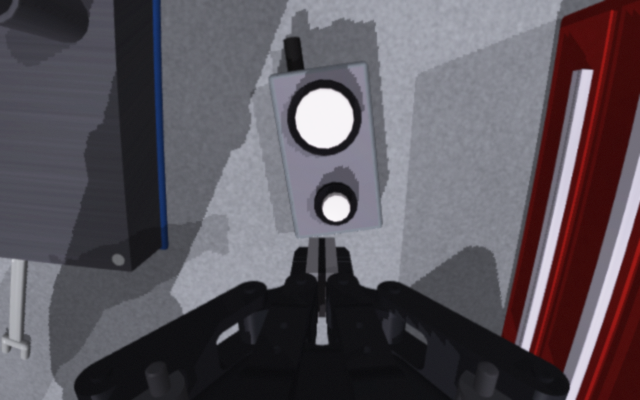

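View pics/s25.png

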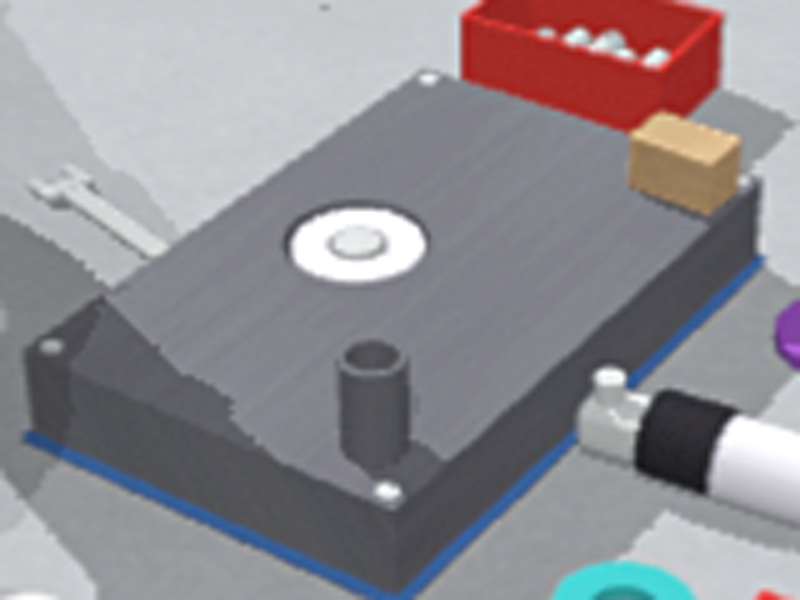

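View pics/t25.png

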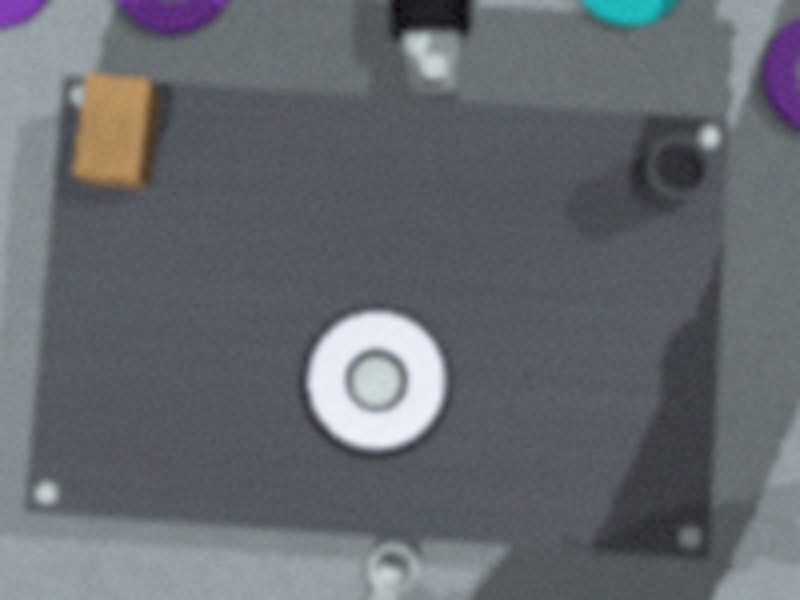

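```bash
python3 -m jog '{"gripper":[0,0,0,0],"travel":[[0.006,0.04,0.0135],[0.006,0.04,0],[0,0.01,0],[0,0,0]],"twist":[0,0,0,0]}'; python3 - <<'E'
from h import *
o=get_obs();w=capture('wrist');print(o['eef_pos'],rot(o['orientation']).round(3),o['ft_force'])
cv2.imwrite('pics/w26.png',w)
E
```

```text
time_s: 15.35
eef_pos: [0.483, -0.357, 0.0844]
orientation: [-0.024, -0.006, -0.706, 0.708]
ft_force: [0.1, 0.0, 0.2]
opening: 0.001
[ 0.48296778 -0.35703101  0.08443817] [[-0.999  0.044  0.025]
 [-0.025 -0.003 -1.   ]
 [-0.043 -0.999  0.004]] [0.13695948 0.0495742  0.24715669]
```

View pics/w26.png

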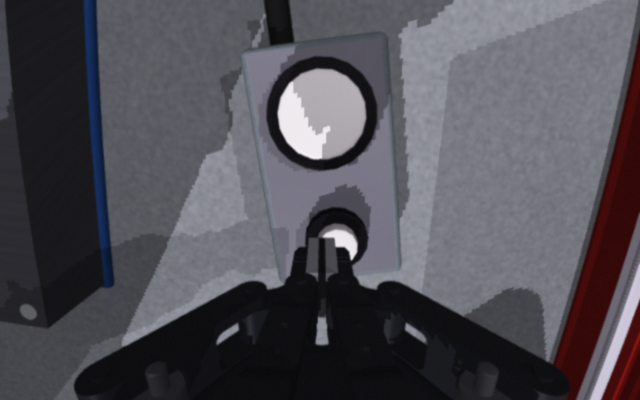

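```bash
python3 -m jog '{"gripper":[0,0,0],"travel":[[0.0065,0.005,0.0095],[0,0,0],[0,0,0]],"twist":[0,0,0]}'; python3 - <<'E'
from h import *
o=get_obs();cm=camera_model('wrist');w=capture('wrist');print(o['eef_pos'],o['ft_force'])
a=np.linspace(0,6.283,60)
for c in((.477,-.367),(.5565,-.355)):
  for r,z in((.013,.062),):
    p=proj(np.c_[c[0]+r*np.cos(a),c[1]+r*np.sin(a),0*a+z],'wrist',cm);cv2.polylines(w,[p.round().astype(np.int32)],True,(0,0,255),1)
cv2.imwrite('pics/w27.png',w)
E
```

```text
time_s: 15.78
eef_pos: [0.4788, -0.3685, 0.083]
orientation: [-0.026, -0.008, -0.704, 0.709]
ft_force: [-0.4, 0.4, -0.4]
opening: -0.002
[ 0.47876387 -0.36850472  0.08299496] [-0.41186977  0.38391671 -0.3781196 ]
```

View pics/w27.png

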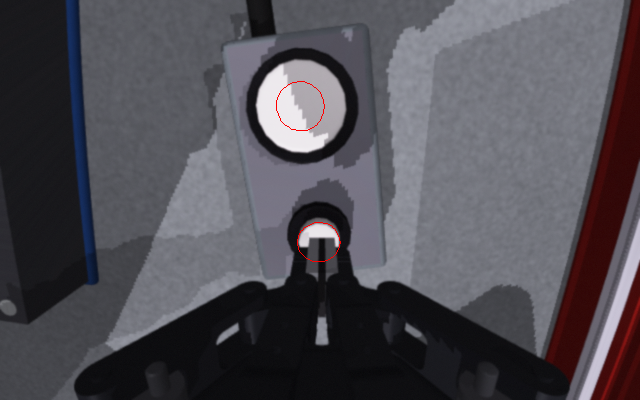

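```bash
python3 -m jog '{"gripper":[0,0],"travel":[[0.002,0.014,0],[0,0,0]],"twist":[0,0]}';  python3 -m jog '{"gripper":[0],"travel":[[0.001,0.006,0]],"twist":[0]}'; python3 -m jog '{"gripper":[0],"travel":[[0,0.003,0]],"twist":[0]}'
```

```text
time_s: 16.08
eef_pos: [0.477, -0.3688, 0.0678]
orientation: [-0.026, -0.008, -0.704, 0.709]
ft_force: [-0.4, 0.1, -0.5]
opening: -0.003
time_s: 16.2
eef_pos: [0.4767, -0.369, 0.0619]
orientation: [-0.026, -0.008, -0.704, 0.71]
ft_force: [0.3, -0.8, 1.6]
opening: 0.0
time_s: 16.32
eef_pos: [0.4766, -0.3689, 0.0584]
orientation: [-0.026, -0.008, -0.704, 0.71]
ft_force: [-2.9, 1.0, 4.0]
opening: 0.001
```

```bash
python3 -m jog '{"gripper":[0],"travel":[[0,0.003,0]],"twist":[0]}'; python3 -m jog '{"gripper":[0],"travel":[[0,0.002,0]],"twist":[0]}'
```

```text
time_s: 16.45
eef_pos: [0.4767, -0.369, 0.0559]
orientation: [-0.026, -0.008, -0.704, 0.71]
ft_force: [-8.7, 4.2, 26.1]
opening: 0.002
time_s: 16.58
eef_pos: [0.4767, -0.3691, 0.0558]
orientation: [-0.026, -0.008, -0.704, 0.71]
ft_force: [-11.6, 7.5, 28.9]
opening: 0.0
```

```bash
python3 -m jog '{"gripper":[0,0,0,0,0],"travel":[[0,-0.015,0],[0,-0.02,0],[-0.038,0,-0.007],[-0.038,0,-0.007],[0,0,0]],"twist":[0,0,0,0,0]}'; python3 - <<'E'
from h import *
o=get_obs();cm=camera_model('wrist');w=capture('wrist');print(o['eef_pos'],o['ft_force'],rot(o['orientation'])[:,1])
cv2.imwrite('pics/w28.png',w)
s=capture('scene');cv2.imwrite('pics/s28.png',cv2.resize(s[230:320,170:300],None,fx=5,fy=5,interpolation=2))
E
```

```text
time_s: 17.2
eef_pos: [0.5528, -0.3534, 0.0972]
orientation: [-0.026, -0.009, -0.703, 0.71]
ft_force: [-0.4, 0.2, -0.4]
opening: 0.001
[ 0.55279061 -0.35338045  0.09717081] [-0.37812701  0.2321752  -0.37885193] [ 0.05017141 -0.00961066 -0.99869438]
```

View pics/w28.png

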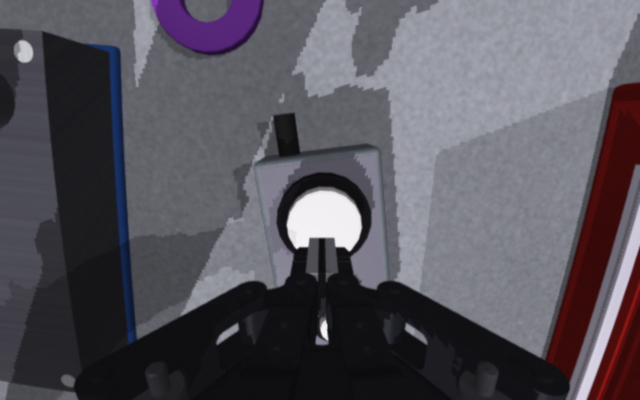

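View pics/s28.png

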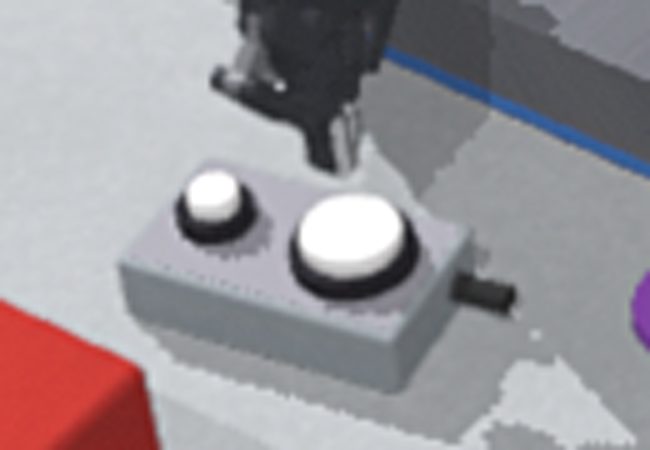

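```bash
python3 -m jog '{"gripper":[0,0,0],"travel":[[-0.001,0.018,0.001],[0,0.012,0],[0,0,0]],"twist":[0,0,0]}';  python3 -m jog '{"gripper":[0],"travel":[[0,0.004,0]],"twist":[0]}'; python3 -m jog '{"gripper":[0],"travel":[[0,0.003,0]],"twist":[0]}'
```

```text
time_s: 17.68
eef_pos: [0.5487, -0.3586, 0.0633]
orientation: [-0.022, -0.01, -0.703, 0.711]
ft_force: [0.6, -0.4, -0.9]
opening: 0.0
time_s: 17.8
eef_pos: [0.5489, -0.359, 0.0595]
orientation: [-0.022, -0.01, -0.703, 0.711]
ft_force: [0.4, 0.6, 4.6]
opening: -0.001
time_s: 17.92
eef_pos: [0.549, -0.359, 0.0568]
orientation: [-0.022, -0.01, -0.703, 0.711]
ft_force: [-2.7, 1.3, 5.4]
opening: -0.002
```

Off-centre by about 8 mm, still well within the 50 mm key; finishing the stroke.

```bash
python3 -m jog '{"gripper":[0],"travel":[[0,0.002,0]],"twist":[0]}'; python3 -m jog '{"gripper":[0],"travel":[[0,0.0015,0]],"twist":[0]}'
```

```text
time_s: 18.05
eef_pos: [0.5491, -0.3591, 0.0561]
orientation: [-0.022, -0.01, -0.703, 0.711]
ft_force: [-8.5, 3.7, 18.1]
opening: 0.001
time_s: 18.18
eef_pos: [0.5491, -0.3591, 0.0562]
orientation: [-0.022, -0.01, -0.703, 0.711]
ft_force: [-7.0, 3.3, 13.2]
opening: -0.002
```

```bash
python3 -m jog '{"gripper":[0],"travel":[[0,0.003,0]],"twist":[0]}'; python3 -m jog '{"gripper":[0,0,0,0,0],"travel":[[0,-0.015,0],[0,-0.04,0],[0,-0.05,0],[0,-0.04,0],[0,0,0]],"twist":[0,0,0,0,0]}'; python3 - <<'E'
from h import *
o=get_obs();print(o['eef_pos'],o['ft_force'],o['time_s'])
s=capture('scene');cv2.imwrite('pics/s30.png',cv2.resize(s[150:320,170:400],None,fx=3,fy=3,interpolation=2))
E
```

```text
time_s: 18.3
eef_pos: [0.5491, -0.3591, 0.0558]
orientation: [-0.022, -0.01, -0.702, 0.712]
ft_force: [-13.2, 7.3, 27.2]
opening: -0.0
time_s: 18.92
eef_pos: [0.5429, -0.3574, 0.2074]
orientation: [-0.023, -0.011, -0.701, 0.712]
ft_force: [1.1, -0.6, -0.6]
opening: -0.001
[ 0.54285915 -0.35744195  0.20736613] [ 1.10438599 -0.56983724 -0.59038406] 18.925
```

View pics/s30.png

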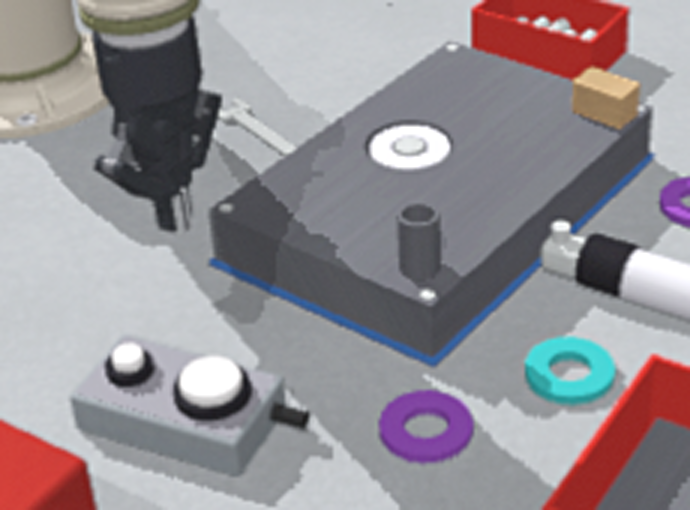

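The scene view shows all three rings in the pot with the thin one just below deck level, both keys up, and the socket and carton in place. The gripper is clear, so I am handing in.

```bash
python3 -c "
from bench import *
print(hand_in())"
```

```text
the job is handed in; nothing more can be done
None
```

I handed the job in at about 19 s, with all three rings in the pot and both keys pressed in the order asked.

**Rings:** I gripped each one lightly on its outside, slid it across the deck and released it over the arbor. They went in thick (from the right), then medium (left), then thin (far side). Wrist pictures after each release showed the ring down in the pot at about the expected height. The outline of the medium ring was a pixel or two off my prediction. The final top and scene pictures show a flat pack ending just below the deck.

**Keys:** I pressed the small key first, then the large one. Both reached their stops with the fingertips at 55.8 mm, against 56 mm expected, and peaked at 27–29 N of vertical force. Pictures show both back up. I pressed the large key about 8 mm off its centre, well within its 50 mm top.

**Other checks:** The socket and carton look unmoved in the before and after pictures.
- **Tool tilt:** the tool drifted up to about 3 degrees over the run, which I could not correct with the available moves.
- **Height while gripping:** the measured tool height rose by 1–2 mm each time the jaws closed. I saw no sign of a ring lifting off the deck.

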